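Tally three picks in order

TASK

Tally the packed order on the loose push buttons in front of the parts bins: with a fingertip press the yellow button, then the blue one, then the green one, each lightly, until its cap is down. Do not press the purple button, do not lift or shove any button, and leave the stock on the bench where it lies.

Things in the scene. Friction and masses are not known exactly. Their poses are not given: they have to be found in the camera images.
- top_yellow (a point): centre of the top face of the yellow push cap of the yellow tally button (44 mm across, flat). 54 mm above the bench while the cap is up, 42 mm when it is fully down and let go; z up. The cap has a springy cushion (about 2.5 N per mm, so it sinks 1 to 2 mm more under a finger); it starts to give at about 3 N, takes about 5 N near the bottom, then meets a stop; it stays down where it is left (it does not spring back, but for the 1 to 2 mm of the cushion).
- cap_yellow (a joint): how far the yellow cap has been pushed down, m: 0 up (as it starts), 0.012 fully down (the cushion not counted); counts as pressed beyond 0.007.
- puck_yellow: the yellow tally button: a loose white round base, 76 mm across and 34 mm high, on a rubber foot, with the yellow cap in the middle of its top; 0.25 to 0.55 kg, stands loose on the bench; more than 20 N on it counts as rough. Origin at the centre of its underside, z up.
- bin_yellow: yellow open parts bin behind its button (about 150 mm farther from the robot), fixed; 170 mm deep (x) by 140 mm wide (y) by 70 mm high, with stock in it that stays under 75 mm. Origin at the centre of its underside.
- top_purple (a point): centre of the top face of the purple push cap of the purple tally button (44 mm across, flat). 54 mm above the bench while the cap is up, 42 mm when it is fully down and let go; z up. The cap has a springy cushion (about 2.5 N per mm, so it sinks 1 to 2 mm more under a finger); it starts to give at about 3 N, takes about 5 N near the bottom, then meets a stop; it stays down where it is left (it does not spring back, but for the 1 to 2 mm of the cushion).
- cap_purple (a joint): how far the purple cap has been pushed down, m: 0 up (as it starts), 0.012 fully down (the cushion not counted); counts as pressed beyond 0.007.
- puck_purple: the purple tally button: a loose white round base, 76 mm across and 34 mm high, on a rubber foot, with the purple cap in the middle of its top; 0.25 to 0.55 kg, stands loose on the bench; more than 20 N on it counts as rough. Origin at the centre of its underside, z up.
- bin_purple: purple open parts bin behind its button (about 150 mm farther from the robot), fixed; 170 mm deep (x) by 140 mm wide (y) by 70 mm high, with stock in it that stays under 75 mm. Origin at the centre of its underside.
- top_blue (a point): centre of the top face of the blue push cap of the blue tally button (44 mm across, flat). 54 mm above the bench while the cap is up, 42 mm when it is fully down and let go; z up. The cap has a springy cushion (about 2.5 N per mm, so it sinks 1 to 2 mm more under a finger); it starts to give at about 3 N, takes about 5 N near the bottom, then meets a stop; it stays down where it is left (it does not spring back, but for the 1 to 2 mm of the cushion).
- cap_blue (a joint): how far the blue cap has been pushed down, m: 0 up (as it starts), 0.012 fully down (the cushion not counted); counts as pressed beyond 0.007.
- puck_blue: the blue tally button: a loose white round base, 76 mm across and 34 mm high, on a rubber foot, with the blue cap in the middle of its top; 0.25 to 0.55 kg, stands loose on the bench; more than 20 N on it counts as rough. Origin at the centre of its underside, z up.
- bin_blue: blue open parts bin behind its button (about 150 mm farther from the robot), fixed; 170 mm deep (x) by 140 mm wide (y) by 70 mm high, with stock in it that stays under 75 mm. Origin at the centre of its underside.
- top_green (a point): centre of the top face of the green push cap of the green tally button (44 mm across, flat). 54 mm above the bench while the cap is up, 42 mm when it is fully down and let go; z up. The cap has a springy cushion (about 2.5 N per mm, so it sinks 1 to 2 mm more under a finger); it starts to give at about 3 N, takes about 5 N near the bottom, then meets a stop; it stays down where it is left (it does not spring back, but for the 1 to 2 mm of the cushion).
- cap_green (a joint): how far the green cap has been pushed down, m: 0 up (as it starts), 0.012 fully down (the cushion not counted); counts as pressed beyond 0.007.
- puck_green: the green tally button: a loose white round base, 76 mm across and 34 mm high, on a rubber foot, with the green cap in the middle of its top; 0.25 to 0.55 kg, stands loose on the bench; more than 20 N on it counts as rough. Origin at the centre of its underside, z up.
- bin_green: green open parts bin behind its button (about 150 mm farther from the robot), fixed; 170 mm deep (x) by 140 mm wide (y) by 70 mm high, with stock in it that stays under 75 mm. Origin at the centre of its underside.
- orange_case: loose orange zip case, 80 x 44 x 24 mm, lying between the buttons. Bystander: leave it. Origin at the centre of its underside.
- yellow_box: loose yellow stock box, 60 x 40 x 22 mm, lying between the buttons. Bystander: leave it. Origin at the centre of its underside.
- white_box: loose white stock box, 70 x 36 x 20 mm, lying between the buttons. Bystander: leave it. Origin at the centre of its underside.
- tape_roll: loose roll of brown tape, 100 mm across, 45 mm high, on the robot's side of the buttons. Bystander: leave it. Origin at the centre of its underside.
- carton: loose cardboard carton, 85 x 85 x 75 mm, on the robot's side of the buttons. Bystander: leave it. Origin at the centre of its underside.
- jar: loose jar with a black lid, 56 mm across, 85 mm high, at the right of the buttons. Bystander: leave it. Origin at the centre of its underside.
Things that resemble listed ones, but are neither listed nor needed, are in the scene too. Leave any pink or red look-alike of the puck_purple alone.

How it is judged:
By the outcome, as a careful person would: the job done as asked, in the order asked, and still so for the second after the job is handed in, with the robot touching nothing.
It also fails if it takes over 56 s, if anything falls off the work surface, if the arm or the gripper's body presses on something with over 40 N, if the wrist force passes 120 N, or if a joint passes its speed limit or range.

ROBOT

A 6-joint arm with a two-finger parallel gripper is mounted at the origin on the work surface. World frame = base frame: x ahead of the robot, y to its left, z up, the work surface at z = 0. Lengths are in m, angles in rad, forces in N, time in s.
With the tool pointing down it reaches from about 0.35 to 0.875 m from the base axis. Payload 4.2 kg.
Tool frame: the origin (TCP) lies between the finger pads; the fingertips stand 8 mm ahead of it and the grasp point (between the pads) lies 11 mm behind it (tcp_to_tips is the distance from the TCP to the fingertips, in m); z points along the fingers, y is the line along which they close (so a half turn about z gives the same grasp; the last joint's range is limited). The gripper opens to 87 mm and grips with 3 to 60 N. Pads are 19 mm wide; open, the fingers measure 117 mm over their backs; the gripper's body (75 mm by 190 mm) begins 51 mm behind the grasp point.
Start: joints at [-1.065, 0.385, 0.008, 0, -1.194, -0.259], TCP at [0.153, -0.606, 0.202] pointing down, gripper open.
Joint ranges: [-3.14, 3.14], [-1.21, 2.06], [-1.07, 1.41], [-3.16, 2.05], [-2.99, -0.16], [-3.1, 3.1]. Speed limits (rad/s): [2.79, 2.79, 3.14, 3.14, 3.14, 3.14].

INTERFACE

Orientations are given as a 3x3 rotation matrix whose columns are the frame's x, y, z axes.
In Python, from workcell import get_obs, get_image, camera_model, finish_job, tcp_to_tips gives the robot as it stands.
- The arm moves only by the tool drive_tool, never from a script. Its argument "rows" is a list of rows, each an object of numbers: "grip": the finger opening in mm, from 0 to 87; "dx", "dy", "dz": the shift along the tool's x, y, z in mm; "spin": the turn about the tool's z in rad. In form: [{"grip": .., "dx": .., "dy": .., "dz": .., "spin": ..}, ...]. A call has 1 to 20 rows; each row is the pose to reach, as a shift and turn from the pose commanded when the call began, along the tool's axes at that moment; what a row does not reach only later rows make up. A row lasts 1/10 s, in which the tool goes at most 50 mm and 8.59 degrees, less where a joint would pass 70% of its speed; a pose out of reach is approached as far as the arm can. A call with a gripper value outside its range is refused whole. The fingers move at their own pace and stop on an object; "newtons" is the grip in N (left out, the last holds). Time passes only in rows, so rows that repeat a pose let the fingers close. It gives the time, the measured TCP pose, the force, the opening and the grip force at its end, in the units of the state.
- get_obs(): the state, without advancing time (a new reading comes with each control period).
- get_image(name): name is "scene" or "side" or "wrist"; returns (picture, depth): 420x560x3 uint8, red, green, blue; 420x560 float32, m along the optical axis (not along the pixel's ray), 0 where there is no reading.
- camera_model(name): a dict with "fx", "fy", "cx", "cy" (pixels), "pose" (4x4, takes a point from camera to world coordinates). Camera axes: x right, y up, looking along -z (the intrinsics and any distortion apply to the point x, -y, -z); pixel columns grow to the right and rows downward; lengths in m; the calibration is good to about 2 mm. A picture is of the moment at which its call begins: read the wrist's pose just before it. camera_model takes no time and is no camera call; for the wrist camera it gives the pose at the moment of the call.
- finish_job(): hands the job in; it is judged then, once.
The state is a dict: "time": time; "q": joint angles; "joint_velocities": joint speeds; "joint_efforts": joint torques, N m; "tool_pos": TCP position; "orientation": TCP orientation; "wrist_force": force on the tool from outside, world axes, zero at the start; "wrist_torque": the same for the moment, N m; "opening": opening from 0.0 (shut) to 1.0 (fully open); "grip_force": force on a finger pad.
Only numpy, scipy, OpenCV 4.12 (cv2) and the standard library are available. Lean on these libraries where they do the work, as an engineer would, in place of code of your own. Each camera call takes 0.05 s, during which the arm holds its last target. There are 200 camera calls.

## Working session

There is one attempt and no reset: what is moved stays moved. The work goes in short steps, Python scripts to look and compute and a tool call to move; the robot and the scene stay as the last step left them, time stands still between calls to the robot, and variables do not carry over. Pictures are saved under pics/ and viewed, at most 10 in all, crops included, and the job is handed in when it is done.

Besides the shell and the picture viewer there is one more tool, called after ">>>" as name(argument=value, ...) on one line, values as JSON. drive_tool: Moves the arm, as the interface text tells. Its arguments: {"type":"object","properties":{"rows":{"type":"array","items":{"type":"object","properties":{"grip":{"type":"number"},"dx":{"type":"number"},"dy":{"type":"number"},"dz":{"type":"number"},"spin":{"type":"number"}}}},"newtons":{"type":"number"}},"required":["rows"]}

```bash
mkdir -p pics; cat > h.py <<'E'
import numpy as np, cv2
from workcell import *
def save(n,f):
    m=camera_model(n); im,d=get_image(n); cv2.imwrite('pics/'+f,im[:,:,::-1]); np.savez('pics/'+f+'.npz',im=im,d=d,pose=m['pose'],K=[m['fx'],m['fy'],m['cx'],m['cy']]); return m,im,d
def pts(m,d):
    v,u=np.mgrid[:d.shape[0],:d.shape[1]]
    P=np.stack([(u-m['cx'])/m['fx']*d,-(v-m['cy'])/m['fy']*d,-d],-1)
    T=np.array(m['pose']); return P@T[:3,:3].T+T[:3,3]
E
python3 - <<'E'
from h import *
o=get_obs(); print({k:np.round(v,3) for k,v in o.items()}, tcp_to_tips)
for n in('scene','side'):
    m,im,d=save(n,n+'1.png'); print({k:np.round(v,3) for k,v in m.items() if not isinstance(v,str)})
E
```

```text
{'time': np.float64(0.0), 'q': array([-1.065,  0.386,  0.007, -0.   , -1.194, -0.259]), 'joint_velocities': array([-0.   ,  0.   ,  0.001,  0.002,  0.001, -0.   ]), 'joint_efforts': array([-1.0000e-03, -3.9067e+01,  1.8740e+01,  4.2200e+00,  1.1000e-02,
       -0.0000e+00]), 'tool_pos': array([ 0.153, -0.605,  0.201]), 'orientation': array([[-0.97 , -0.244, -0.001],
       [-0.244,  0.97 ,  0.002],
       [ 0.   ,  0.002, -1.   ]]), 'wrist_force': array([-0.169,  0.07 , -0.053]), 'wrist_torque': array([ 0.   , -0.017, -0.005]), 'grip_force': np.float64(0.0), 'opening': np.float64(1.0)} 0.008
{'fx': np.float64(453.498), 'fy': np.float64(453.498), 'cx': np.float64(275.955), 'cy': np.float64(203.615), 'pose': array([[-0.847, -0.332,  0.415,  1.097],
       [ 0.531, -0.557,  0.638,  0.818],
       [ 0.02 ,  0.761,  0.648,  0.991],
       [ 0.   ,  0.   ,  0.   ,  1.   ]])}
{'fx': np.float64(402.136), 'fy': np.float64(402.136), 'cx': np.float64(286.638), 'cy': np.float64(205.928), 'pose': array([[-0.989,  0.101, -0.105,  0.414],
       [-0.146, -0.73 ,  0.667,  0.552],
       [-0.009,  0.676,  0.737,  0.784],
       [ 0.   ,  0.   ,  0.   ,  1.   ]])}
```

View pics/scene1.png

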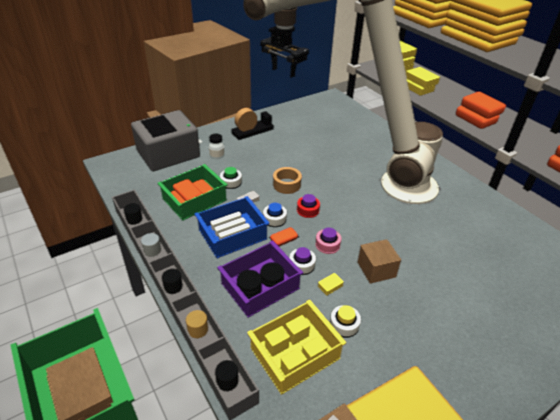

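View pics/side1.png

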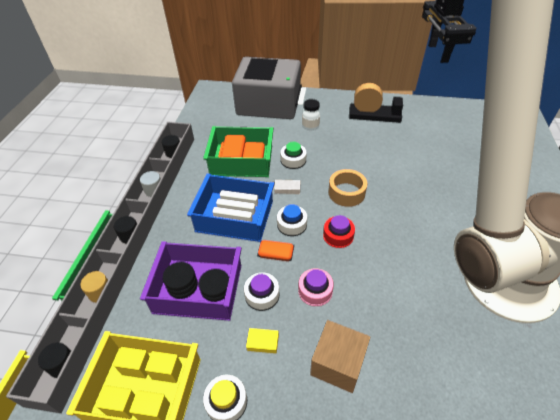

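The pictures show the white-based buttons: yellow at scene (345,315) / side (223,394), blue at (275,211) / (292,214), green at (231,174) / (293,149). The purple one is at (303,256) in the scene view, with pink and red look-alikes beside it.

```bash
python3 - <<'E'
from h import *
print(camera_model('scene').keys())
S={'scene':dict(yellow=(345,315),blue=(275,211),green=(231,174),purple=(303,256)),'side':dict(yellow=(223,394),blue=(292,214),green=(293,149),purple=(261,286))}
H=dict(yellow=(20,35),blue=(100,122),green=(50,85),purple=(123,155))
for n in S:
    z=np.load(f'pics/{n}1.png.npz'); m=dict(zip(['fx','fy','cx','cy'],z['K'])); m['pose']=z['pose']; T=z['pose']
    P=pts(m,z['d']); hsv=cv2.cvtColor(z['im'],cv2.COLOR_RGB2HSV)
    for c,(u,v) in S[n].items():
        k=((hsv[...,0]>=H[c][0])&(hsv[...,0]<=H[c][1])&(hsv[...,1]>110)&(hsv[...,2]>50)).astype(np.uint8)
        _,L,st,_=cv2.connectedComponentsWithStats(k); l=L[v,u]; M=(L==l)
        # top face: ray onto z=.054
        top=M&(P[...,2]>.050)
        vv,uu=np.nonzero(top)
        r=np.stack([(uu-m['cx'])/m['fx'],-(vv-m['cy'])/m['fy'],-np.ones(len(uu))],-1)@T[:3,:3].T
        X=T[:3,3]+r*((.054-T[2,3])/r[:,2])[:,None]
        (cc,w,_)=cv2.minAreaRect(X[:,:2].astype(np.float32))
        print(n,c,l,M.sum(),top.sum(),'mean',X.mean(0)[:2].round(4),'rect',np.round(cc,4),np.round(w,3),'zmed',np.median(P[top][:,2]).round(4),'d',np.median(P[top],0).round(4))
E
```

```text
dict_keys(['fx', 'fy', 'cx', 'cy', 'pose'])
scene yellow 43 269 193 mean [0.5689 0.3408] rect [0.5684 0.341 ] [0.043 0.041] zmed 0.0534 d [0.5688 0.3405 0.0534]
scene blue 4 138 96 mean [ 0.5089 -0.093 ] rect [ 0.51   -0.0937] [0.039 0.038] zmed 0.0535 d [ 0.5084 -0.0938  0.0535]
scene green 3 102 70 mean [ 0.5391 -0.3371] rect [ 0.539  -0.3367] [0.042 0.035] zmed 0.0538 d [ 0.5386 -0.3369  0.0538]
scene purple 4 168 124 mean [0.5462 0.1157] rect [0.5467 0.1153] [0.04  0.041] zmed 0.0536 d [0.5454 0.1159 0.0536]
side yellow 32 611 512 mean [0.5641 0.3395] rect [0.5644 0.3391] [0.043 0.042] zmed 0.0549 d [0.5638 0.3398 0.0549]
side blue 5 275 197 mean [ 0.5044 -0.0943] rect [ 0.5049 -0.096 ] [0.041 0.043] zmed 0.0551 d [ 0.5041 -0.0933  0.0551]
side green 3 178 123 mean [ 0.5341 -0.3377] rect [ 0.5341 -0.3366] [0.04  0.045] zmed 0.0547 d [ 0.5341 -0.3366  0.0547]
side purple 4 357 279 mean [0.5412 0.115 ] rect [0.541  0.1148] [0.041 0.041] zmed 0.0551 d [0.5409 0.1161 0.0551]
```

>>> drive_tool(rows=[{"grip": 0, "dx": -30, "dy": 30, "dz": 0}, {"grip": 0, "dx": -60, "dy": 60}, {"grip": 0, "dx": -95, "dy": 95}, {"grip": 0, "dx": -130, "dy": 130}, {"grip": 0, "dx": -165, "dy": 165}, {"grip": 0, "dx": -200, "dy": 200}, {"grip": 0, "dx": -235, "dy": 235}, {"grip": 0, "dx": -270, "dy": 270}, {"grip": 0, "dx": -305, "dy": 305}, {"grip": 0, "dx": -340, "dy": 345}, {"grip": 0, "dx": -375, "dy": 380}, {"grip": 0, "dx": -410, "dy": 418}, {"grip": 0, "dx": -430, "dy": 455}, {"grip": 0, "dx": -450, "dy": 490}, {"grip": 0, "dx": -470, "dy": 525}, {"grip": 0, "dx": -490, "dy": 560}, {"grip": 0, "dx": -510, "dy": 595}, {"grip": 0, "dx": -530, "dy": 630}, {"grip": 0, "dx": -550, "dy": 665}, {"grip": 0, "dx": -570, "dy": 700}], newtons=10)

```text
invalid input at $.rows[0]: expected keys grip, dx, dy, dz, spin
```

>>> drive_tool(rows=[{"grip": 0, "dx": -60, "dy": 60, "dz": 0, "spin": 0}, {"grip": 0, "dx": -95, "dy": 95, "dz": 0, "spin": 0}, {"grip": 0, "dx": -130, "dy": 130, "dz": 0, "spin": 0}, {"grip": 0, "dx": -165, "dy": 165, "dz": 0, "spin": 0}, {"grip": 0, "dx": -200, "dy": 200, "dz": 0, "spin": 0}, {"grip": 0, "dx": -235, "dy": 235, "dz": 0, "spin": 0}, {"grip": 0, "dx": -270, "dy": 270, "dz": 0, "spin": 0}, {"grip": 0, "dx": -305, "dy": 305, "dz": 0, "spin": 0}, {"grip": 0, "dx": -340, "dy": 345, "dz": 0, "spin": 0}, {"grip": 0, "dx": -375, "dy": 380, "dz": 0, "spin": 0}, {"grip": 0, "dx": -410, "dy": 418, "dz": 0, "spin": 0}, {"grip": 0, "dx": -430, "dy": 455, "dz": 0, "spin": 0}, {"grip": 0, "dx": -450, "dy": 490, "dz": 0, "spin": 0}, {"grip": 0, "dx": -470, "dy": 525, "dz": 0, "spin": 0}, {"grip": 0, "dx": -490, "dy": 560, "dz": 0, "spin": 0}, {"grip": 0, "dx": -510, "dy": 595, "dz": 0, "spin": 0}, {"grip": 0, "dx": -530, "dy": 630, "dz": 0, "spin": 0}, {"grip": 0, "dx": -550, "dy": 665, "dz": 0, "spin": 0}, {"grip": 0, "dx": -570, "dy": 700, "dz": 0, "spin": 0}, {"grip": 0, "dx": -570, "dy": 700, "dz": 0, "spin": 0}], newtons=10)

```text
time: 2.1
tool_pos: [0.5352, 0.2158, 0.2009]
orientation: [[-0.969, -0.248, -0.0], [-0.248, 0.969, -0.0], [0.0, 0.0, -1.0]]
wrist_force: [-0.2, -0.8, -0.1]
opening: 0.0
grip_force: 0.0
```

```bash
cat > to.py <<'E'
import sys; from h import *
o=get_obs(); R=np.array(o['orientation']); t=np.array([float(a) for a in sys.argv[1:4]])
print('t',o['time'],'pos',np.round(o['tool_pos'],4),'F',np.round(o['wrist_force'],2),'open',o['opening'],'shift mm',np.round(R.T@(t-o['tool_pos'])*1000,1),'q',np.round(o['q'],2)); print(R.round(3))
E
python3 to.py .5665 .340 .08
```

```text
t 2.1 pos [0.5352 0.2158 0.2009] F [-0.25 -0.77 -0.1 ] open 0.000478082151850913 shift mm [-61.1 112.5 120.9] q [ 0.66  0.3  -0.11 -0.   -1.15 -1.98]
[[-0.969 -0.248 -0.   ]
 [-0.248  0.969 -0.   ]
 [ 0.     0.    -1.   ]]
```

>>> drive_tool(rows=[{"grip": 0, "dx": -20, "dy": 37, "dz": 0, "spin": 0}, {"grip": 0, "dx": -40, "dy": 75, "dz": 0, "spin": 0}, {"grip": 0, "dx": -61, "dy": 112.5, "dz": 20, "spin": 0}, {"grip": 0, "dx": -61, "dy": 112.5, "dz": 50, "spin": 0}, {"grip": 0, "dx": -61, "dy": 112.5, "dz": 80, "spin": 0}, {"grip": 0, "dx": -61, "dy": 112.5, "dz": 105, "spin": 0}, {"grip": 0, "dx": -61, "dy": 112.5, "dz": 121, "spin": 0}, {"grip": 0, "dx": -61, "dy": 112.5, "dz": 121, "spin": 0}, {"grip": 0, "dx": -61, "dy": 112.5, "dz": 121, "spin": 0}])

```text
time: 3.0
tool_pos: [0.5663, 0.3355, 0.0813]
orientation: [[-0.97, -0.244, -0.0], [-0.244, 0.97, -0.001], [0.0, -0.001, -1.0]]
wrist_force: [-0.7, -0.1, 0.8]
opening: 0.008
grip_force: 0.0
```

```bash
python3 to.py .5665 .340 .05; python3 -c "
from h import *
save('side','side2.png'); im=cv2.imread('pics/side2.png')[300:420,140:320]; cv2.imwrite('pics/c2.png',cv2.resize(im,None,fx=4,fy=4))"
```

```text
t 3.0 pos [0.5663 0.3355 0.0813] F [-0.68 -0.07  0.77] open 0.007939174240440227 shift mm [-1.3  4.3 31.3] q [ 0.78  0.54 -0.06  0.   -0.97 -2.1 ]
[[-0.97  -0.244 -0.   ]
 [-0.244  0.97  -0.001]
 [ 0.    -0.001 -1.   ]]
```

View pics/c2.png

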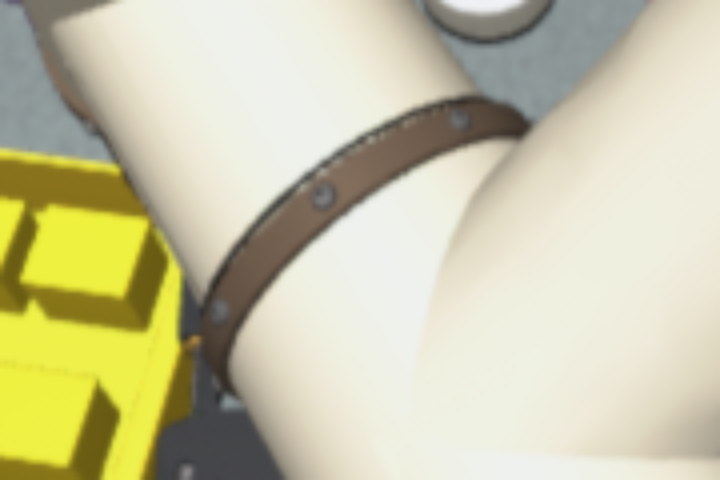

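The side view is blocked by the arm, so I'll correct sideways and go by measured pose and force.

>>> drive_tool(rows=[{"grip": 0, "dx": -1.3, "dy": 4.3, "dz": 5, "spin": 0}, {"grip": 0, "dx": -1.3, "dy": 4.3, "dz": 10, "spin": 0}, {"grip": 0, "dx": -1.3, "dy": 4.3, "dz": 15, "spin": 0}, {"grip": 0, "dx": -1.3, "dy": 4.3, "dz": 15, "spin": 0}, {"grip": 0, "dx": -1.3, "dy": 4.3, "dz": 15, "spin": 0}])

```text
time: 3.55
tool_pos: [0.5662, 0.3404, 0.066]
orientation: [[-0.97, -0.244, -0.0], [-0.244, 0.97, -0.0], [0.0, -0.0, -1.0]]
wrist_force: [-0.3, 0.2, 0.3]
opening: 0.011
grip_force: 0.0
```

```bash
python3 to.py .5665 .340 .05; python3 -c "
from h import *
save('scene','scene2.png'); save('wrist','wrist2.png'); im=cv2.imread('pics/scene2.png')[270:360,290:410]; a=cv2.resize(im,(560,420)); b=cv2.imread('pics/wrist2.png'); cv2.imwrite('pics/c3.png',cv2.resize(np.hstack([a,b]),(800,300)))"
```

```text
t 3.55 pos [0.5662 0.3404 0.066 ] F [-0.29  0.19  0.32] open 0.011134436224736732 shift mm [-0.2 -0.4 16. ] q [ 0.79  0.56 -0.07  0.   -0.95 -2.11]
[[-0.97  -0.244 -0.   ]
 [-0.244  0.97  -0.   ]
 [ 0.    -0.    -1.   ]]
```

View pics/c3.png

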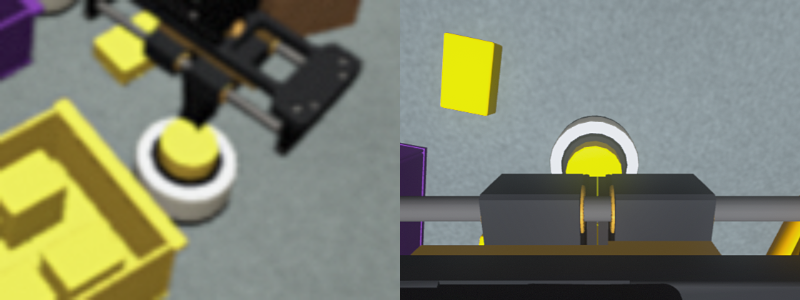

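The fingers look centred on the cap sideways (wrist picture 598,160), but in the scene crop the fingertip seems to end at the cap's rear edge, so I'll check it by depth.

```bash
python3 - <<'E'
from h import *
z=np.load('pics/scene2.png.npz'); m=dict(zip(['fx','fy','cx','cy'],z['K'])); m['pose']=z['pose']; T=z['pose']
def pr(p):
    c=T[:3,:3].T@(np.array(p)-T[:3,3]); return (m['cx']+m['fx']*c[0]/-c[2], m['cy']-m['fy']*c[1]/-c[2])
print('tip',pr([.5662,.3404,.058]),'cap',pr([.5665,.34,.054]))
P=pts(m,z['d'])
for v in range(296,322,2): print(v,[(tuple((P[v,u]*1000).round().astype(int)),tuple(z['im'][v,u])) for u in (346,349)])
E
python3 -c "
import cv2;im=cv2.imread('pics/scene2.png')[285:335,320:380];cv2.imwrite('pics/c4.png',cv2.resize(im,(720,600),interpolation=0))"
```

```text
tip (np.float64(347.0358476274173), np.float64(311.17569482979627)) cap (np.float64(346.6467456303234), np.float64(312.08734932319385))
296 [((np.int64(599), np.int64(358), np.int64(159)), (np.uint8(8), np.uint8(10), np.uint8(7))), ((np.int64(599), np.int64(367), np.int64(169)), (np.uint8(15), np.uint8(16), np.uint8(16)))]
298 [((np.int64(1097), np.int64(818), np.int64(991)), (np.uint8(5), np.uint8(5), np.uint8(6))), ((np.int64(599), np.int64(368), np.int64(163)), (np.uint8(14), np.uint8(17), np.uint8(15)))]
300 [((np.int64(576), np.int64(339), np.int64(108)), (np.uint8(9), np.uint8(9), np.uint8(10))), ((np.int64(574), np.int64(347), np.int64(115)), (np.uint8(11), np.uint8(11), np.uint8(11)))]
302 [((np.int64(577), np.int64(341), np.int64(103)), (np.uint8(8), np.uint8(7), np.uint8(5))), ((np.int64(576), np.int64(349), np.int64(112)), (np.uint8(12), np.uint8(13), np.uint8(12)))]
304 [((np.int64(576), np.int64(341), np.int64(94)), (np.uint8(4), np.uint8(4), np.uint8(10))), ((np.int64(576), np.int64(351), np.int64(106)), (np.uint8(10), np.uint8(11), np.uint8(8)))]
306 [((np.int64(575), 
[... 816 characters left out ...]
uint8(238), np.uint8(98))), ((np.int64(565), np.int64(347), np.int64(53)), (np.uint8(237), np.uint8(238), np.uint8(96)))]
316 [((np.int64(574), np.int64(347), np.int64(52)), (np.uint8(238), np.uint8(239), np.uint8(97))), ((np.int64(568), np.int64(351), np.int64(53)), (np.uint8(238), np.uint8(239), np.uint8(98)))]
318 [((np.int64(579), np.int64(353), np.int64(55)), (np.uint8(238), np.uint8(240), np.uint8(94))), ((np.int64(574), np.int64(358), np.int64(56)), (np.uint8(240), np.uint8(241), np.uint8(97)))]
320 [((np.int64(580), np.int64(355), np.int64(49)), (np.uint8(163), np.uint8(139), np.uint8(48))), ((np.int64(575), np.int64(361), np.int64(52)), (np.uint8(162), np.uint8(141), np.uint8(49)))]
```

View pics/c4.png

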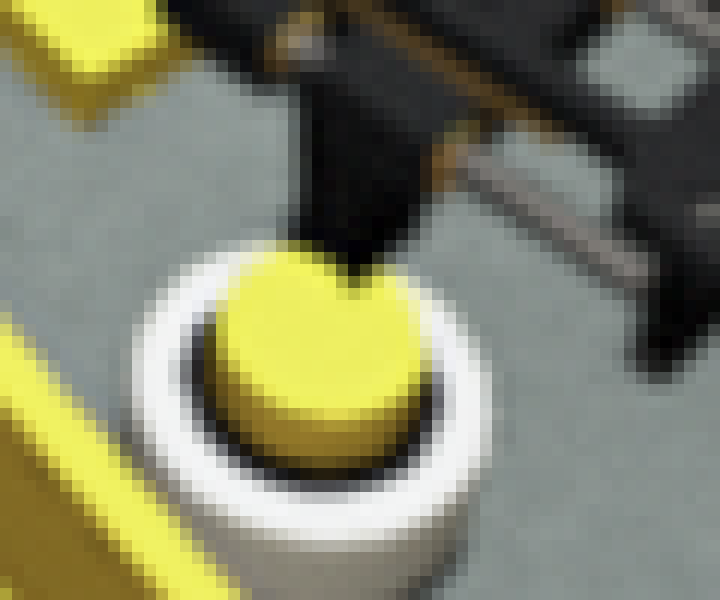

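The crop shows a tapered dark fingertip ending at about scene (349,308), over the cap, so I'll go down slowly and feel for contact.

>>> drive_tool(rows=[{"grip": 0, "dx": 0, "dy": 0, "dz": 2, "spin": 0}, {"grip": 0, "dx": 0, "dy": 0, "dz": 4, "spin": 0}, {"grip": 0, "dx": 0, "dy": 0, "dz": 5, "spin": 0}, {"grip": 0, "dx": 0, "dy": 0, "dz": 6, "spin": 0}, {"grip": 0, "dx": 0, "dy": 0, "dz": 6, "spin": 0}])

```text
time: 4.15
tool_pos: [0.5662, 0.3404, 0.0599]
orientation: [[-0.97, -0.244, -0.0], [-0.244, 0.97, -0.0], [0.0, -0.0, -1.0]]
wrist_force: [-0.2, -0.3, -0.0]
opening: 0.006
grip_force: 0.0
```

```bash
python3 - <<'E'
from h import *
m,im,d=save('scene','scene3.png'); o=get_obs(); print(o['wrist_force'],o['tool_pos'],o['wrist_torque'])
im=im[285:335,320:380,::-1];cv2.imwrite('pics/c5.png',cv2.resize(im,(480,400),interpolation=0))
E
```

```text
[-0.02658378  0.48954971 -0.09387804] [0.56625692 0.34044495 0.06005031] [-0.03936936  0.00684044  0.01678196]
```

View pics/c5.png

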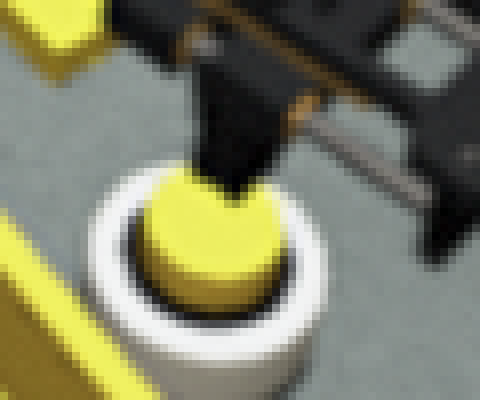

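```bash
python3 - <<'E'
from h import *
z=np.load('pics/wrist2.png.npz'); m=dict(zip(['fx','fy','cx','cy'],z['K'])); m['pose']=z['pose']; T=z['pose']
print(T.round(3),z['K'])
P=pts(m,z['d']); hsv=cv2.cvtColor(z['im'],cv2.COLOR_RGB2HSV)
k=(abs(P[...,2]-.054)<.003)&(hsv[...,1]>120)&(P[...,0]>.53)&(P[...,0]<.6)&(abs(P[...,1]-.34)<.03)
print('cap',k.sum(),P[k].min(0),P[k].max(0))
w=(abs(P[...,2]-.034)<.004)&(hsv[...,1]<40)&(abs(P[...,0]-.56)<.06)&(abs(P[...,1]-.34)<.06)&(hsv[...,2]>150)
print('puck',w.sum(),P[w].min(0),P[w].max(0))
def pr(p):
    c=T[:3,:3].T@(np.array(p)-T[:3,3]); return np.round((m['cx']+m['fx']*c[0]/-c[2], m['cy']-m['fy']*c[1]/-c[2]))
print('tip',pr([.5662,.3404,.058]),'near pad edge',pr([.557,.3381,.058]),'cap c',pr([.5665,.34,.054]))
cv2.imwrite('pics/c6.png',cv2.resize(z['im'][180:400,180:380,::-1],(600,600)))
E
```

```text
[[-0.245 -0.938 -0.243  0.5  ]
 [ 0.97  -0.237 -0.062  0.324]
 [ 0.001 -0.251  0.968  0.25 ]
 [ 0.     0.     0.     1.   ]] [375.87178633 375.87178633 276.05098099 211.60377776]
cap 2687 [0.54452593 0.31684602 0.05101112] [0.58337104 0.35885281 0.05697002]
puck 3159 [0.52926843 0.30075946 0.03113087] [0.58193045 0.37571141 0.0374979 ]
tip [275. 245.] near pad edge [275. 228.] cap c [274. 243.]
```

View pics/c6.png

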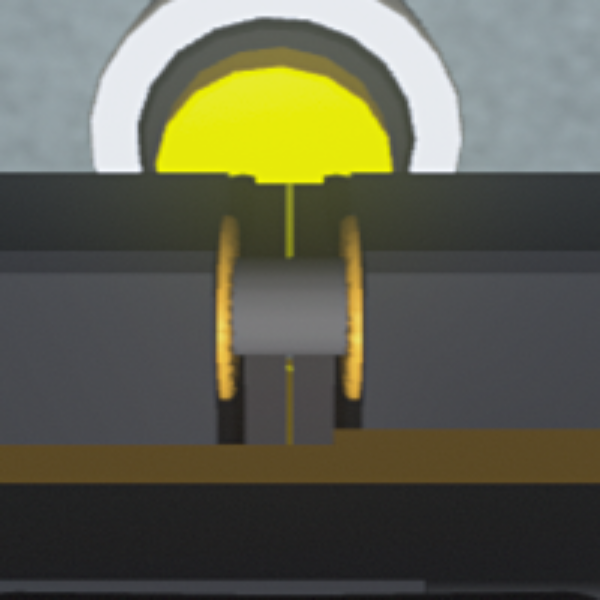

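The wrist view confirms the cap centre at (0.5665, 0.338) within 2 mm, but the fingertips show about 20 mm higher than stated and there is no contact yet. I'll continue in steps smaller than the cap's travel, watching the force.

>>> drive_tool(rows=[{"grip": 0, "dx": 0, "dy": -1, "dz": 2, "spin": 0}, {"grip": 0, "dx": 0, "dy": -1, "dz": 4, "spin": 0}, {"grip": 0, "dx": 0, "dy": -1, "dz": 6, "spin": 0}, {"grip": 0, "dx": 0, "dy": -1, "dz": 6, "spin": 0}, {"grip": 0, "dx": 0, "dy": -1, "dz": 6, "spin": 0}])

```text
time: 4.7
tool_pos: [0.5665, 0.3395, 0.0541]
orientation: [[-0.97, -0.244, -0.0], [-0.244, 0.97, -0.0], [0.0, -0.0, -1.0]]
wrist_force: [-0.0, -0.2, 0.1]
opening: 0.004
grip_force: 0.0
```

>>> drive_tool(rows=[{"grip": 0, "dx": 0, "dy": -1, "dz": 2, "spin": 0}, {"grip": 0, "dx": 0, "dy": -1, "dz": 4, "spin": 0}, {"grip": 0, "dx": 0, "dy": -1, "dz": 6, "spin": 0}, {"grip": 0, "dx": 0, "dy": -1, "dz": 6, "spin": 0}])

```text
time: 5.1
tool_pos: [0.5666, 0.3384, 0.0477]
orientation: [[-0.97, -0.244, -0.001], [-0.244, 0.97, -0.0], [0.001, -0.0, -1.0]]
wrist_force: [-1.1, -0.3, 0.6]
opening: 0.006
grip_force: 0.0
```

```bash
python3 - <<'E'
from h import *
m,im,d=save('scene','scene4.png'); o=get_obs(); print(o['wrist_force'],o['tool_pos'])
im=im[285:335,320:380,::-1];cv2.imwrite('pics/c7.png',cv2.resize(im,(480,400),interpolation=0))
P=pts(m,d);hsv=cv2.cvtColor(cv2.imread('pics/scene4.png'),cv2.COLOR_BGR2HSV)
for u in range(341,356,2):
    v=max([v for v in range(295,325) if hsv[v,u,2]<45 and hsv[v,u,1]<255 and v<318] or [0]); print(u,v,(P[v-1,u]*1000).round(),(P[v-3,u]*1000).round())
E
```

```text
[-0.17556939 -0.28982804 -0.4619233 ] [0.56670405 0.33841301 0.04788145]
341 0 [762. 555. 101.] [758. 551.  98.]
343 296 [600. 349. 153.] [597. 345. 155.]
345 309 [575. 340.  76.] [577. 340.  86.]
347 311 [575. 348.  78.] [577. 348.  87.]
349 309 [573. 350.  87.] [575. 352.  98.]
351 307 [564. 347.  85.] [598. 377. 150.]
353 305 [594. 379. 149.] [595. 378. 157.]
355 298 [586. 373. 163.] [584. 371. 166.]
```

View pics/c7.png

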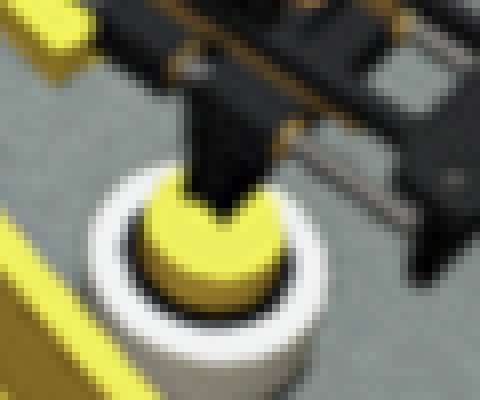

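The finger's front tip is now at z ≈ 0.075, still above the cap, which is up. I'll check how low the dark bracket at scene (372,318) hangs before going lower.

```bash
python3 - <<'E'
from h import *
z=np.load('pics/scene4.png.npz'); m=dict(zip(['fx','fy','cx','cy'],z['K'])); m['pose']=z['pose']
P=pts(m,z['d'])
for v in range(305,322,2): print(v,[(P[v,u]*1000).round().astype(int).tolist()+[int(z['im'][v,u].mean())] for u in (371,373,375)])
k=(z['d']>0)&(z['im'].max(2)<60)&(P[...,2]>.06)&(abs(P[...,0]-.567)<.06)&(abs(P[...,1]-.338)<.12)
Q=P[k]-[.5666,.3384,.0477]
for y0 in np.arange(-.12,.12,.02):
    s=(Q@[-.244,.97,0]>=y0)&(Q@[-.244,.97,0]<y0+.02); 
    if s.sum()>3: print(round(y0,2),s.sum(),'lowest rel TCP',np.percentile(Q[s][:,2],3).round(3))
E
```

```text
305 [[581, 418, 182, 40], [577, 420, 181, 45], [572, 422, 179, 39]]
307 [[584, 422, 180, 30], [581, 424, 181, 42], [577, 427, 182, 61]]
309 [[584, 423, 174, 24], [584, 428, 181, 24], [580, 430, 181, 43]]
311 [[576, 418, 156, 93], [582, 428, 172, 20], [581, 433, 177, 21]]
313 [[583, 425, 161, 63], [583, 431, 169, 10], [581, 434, 171, 9]]
315 [[583, 427, 157, 61], [582, 431, 161, 5], [582, 436, 166, 3]]
317 [[583, 428, 150, 41], [579, 430, 151, 1], [573, 431, 147, 22]]
319 [[583, 429, 144, 49], [580, 432, 146, 12], [486, 368, 0, 98]]
321 [[500, 368, 1, 125], [493, 369, -3, 115], [493, 375, 5, 142]]
-0.1 118 lowest rel TCP 0.102
-0.08 147 lowest rel TCP 0.098
-0.06 112 lowest rel TCP 0.129
-0.04 239 lowest rel TCP 0.105
-0.02 374 lowest rel TCP 0.045
0.0 553 lowest rel TCP 0.037
0.02 619 lowest rel TCP 0.101
0.04 124 lowest rel TCP 0.125
0.06 168 lowest rel TCP 0.127
0.08 255 lowest rel TCP 0.099
0.1 49 lowest rel TCP 0.304
```

The bracket is about 98 mm above the TCP, so it is safe. I'll keep going down in small steps.

>>> drive_tool(rows=[{"grip": 0, "dx": 0, "dy": 0, "dz": 3, "spin": 0}, {"grip": 0, "dx": 0, "dy": 0, "dz": 6, "spin": 0}, {"grip": 0, "dx": 0, "dy": 0, "dz": 8, "spin": 0}, {"grip": 0, "dx": 0, "dy": 0, "dz": 8, "spin": 0}])

```text
time: 5.55
tool_pos: [0.5665, 0.3383, 0.0396]
orientation: [[-0.97, -0.244, -0.001], [-0.244, 0.97, -0.001], [0.001, -0.0, -1.0]]
wrist_force: [-0.5, -0.3, 0.4]
opening: 0.01
grip_force: 0.0
```

>>> drive_tool(rows=[{"grip": 0, "dx": 0, "dy": 0, "dz": 2, "spin": 0}, {"grip": 0, "dx": 0, "dy": 0, "dz": 4, "spin": 0}, {"grip": 0, "dx": 0, "dy": 0, "dz": 5, "spin": 0}, {"grip": 0, "dx": 0, "dy": 0, "dz": 5, "spin": 0}])

```text
time: 5.95
tool_pos: [0.5667, 0.3384, 0.0349]
orientation: [[-0.97, -0.244, -0.0], [-0.244, 0.97, -0.0], [0.0, -0.0, -1.0]]
wrist_force: [0.3, -0.0, -0.1]
opening: 0.004
grip_force: 0.0
```

>>> drive_tool(rows=[{"grip": 0, "dx": 0, "dy": 0, "dz": 2, "spin": 0}, {"grip": 0, "dx": 0, "dy": 0, "dz": 4, "spin": 0}, {"grip": 0, "dx": 0, "dy": 0, "dz": 4, "spin": 0}])

```text
time: 6.25
tool_pos: [0.567, 0.3387, 0.0315]
orientation: [[-0.97, -0.245, 0.001], [-0.245, 0.97, 0.0], [-0.001, 0.0, -1.0]]
wrist_force: [-0.6, 0.2, 2.6]
opening: 0.006
grip_force: 1.3
```

>>> drive_tool(rows=[{"grip": 0, "dx": 0, "dy": 0, "dz": 2, "spin": 0}, {"grip": 0, "dx": 0, "dy": 0, "dz": 4, "spin": 0}, {"grip": 0, "dx": 0, "dy": 0, "dz": 4, "spin": 0}])

```text
time: 6.55
tool_pos: [0.5671, 0.3387, 0.0272]
orientation: [[-0.97, -0.244, 0.001], [-0.244, 0.97, 0.0], [-0.001, 0.0, -1.0]]
wrist_force: [-0.1, 0.0, 3.6]
opening: 0.008
grip_force: 1.7
```

Contact was at about TCP z 0.0325, so full travel is at about 0.019. I'll continue gently.

>>> drive_tool(rows=[{"grip": 0, "dx": 0, "dy": 0, "dz": 2, "spin": 0}, {"grip": 0, "dx": 0, "dy": 0, "dz": 4, "spin": 0}, {"grip": 0, "dx": 0, "dy": 0, "dz": 6, "spin": 0}, {"grip": 0, "dx": 0, "dy": 0, "dz": 6, "spin": 0}])

```text
time: 6.95
tool_pos: [0.567, 0.3387, 0.021]
orientation: [[-0.97, -0.244, 0.0], [-0.244, 0.97, 0.0], [-0.0, 0.0, -1.0]]
wrist_force: [0.5, 0.8, 4.1]
opening: 0.004
grip_force: 2.0
```

>>> drive_tool(rows=[{"grip": 0, "dx": 0, "dy": 0, "dz": 1, "spin": 0}, {"grip": 0, "dx": 0, "dy": 0, "dz": 2, "spin": 0}, {"grip": 0, "dx": 0, "dy": 0, "dz": 2, "spin": 0}])

```text
time: 7.25
tool_pos: [0.567, 0.3387, 0.0196]
orientation: [[-0.97, -0.244, 0.001], [-0.244, 0.97, 0.0], [-0.001, 0.0, -1.0]]
wrist_force: [-0.0, -1.1, 6.4]
opening: 0.003
grip_force: 3.1
```

>>> drive_tool(rows=[{"grip": 0, "dx": 0, "dy": 0, "dz": 0.7, "spin": 0}, {"grip": 0, "dx": 0, "dy": 0, "dz": 0.7, "spin": 0}])

```text
time: 7.45
tool_pos: [0.5671, 0.3387, 0.0192]
orientation: [[-0.97, -0.245, 0.001], [-0.245, 0.97, 0.0], [-0.001, 0.0, -1.0]]
wrist_force: [-1.1, 0.0, 7.7]
opening: 0.009
grip_force: 3.6
```

>>> drive_tool(rows=[{"grip": 0, "dx": 0, "dy": 0, "dz": -5, "spin": 0}, {"grip": 0, "dx": 0, "dy": 0, "dz": -20, "spin": 0}, {"grip": 0, "dx": 0, "dy": 0, "dz": -50, "spin": 0}, {"grip": 0, "dx": 0, "dy": 0, "dz": -90, "spin": 0}, {"grip": 0, "dx": 0, "dy": 0, "dz": -130, "spin": 0}, {"grip": 0, "dx": 0, "dy": 0, "dz": -130, "spin": 0}, {"grip": 0, "dx": 0, "dy": 0, "dz": -130, "spin": 0}])

```text
time: 8.15
tool_pos: [0.5666, 0.3387, 0.1498]
orientation: [[-0.97, -0.244, 0.001], [-0.244, 0.97, 0.002], [-0.001, 0.002, -1.0]]
wrist_force: [-0.8, 0.1, -0.7]
opening: 0.005
grip_force: 0.0
```

```bash
python3 - <<'E'
from h import *
m,im,d=save('scene','scene5.png'); P=pts(m,d); hsv=cv2.cvtColor(im,cv2.COLOR_RGB2HSV)
k=(hsv[...,0]>20)&(hsv[...,0]<35)&(hsv[...,1]>110)&(hsv[...,2]>200)&(abs(P[...,0]-.5665)<.03)&(abs(P[...,1]-.34)<.03)
print(k.sum(),np.median(P[k],0))
E
python3 to.py .507 -.0937 .15
```

```text
179 [0.56724626 0.33979921 0.04164538]
t 8.2 pos [0.566  0.3381 0.1481] F [-0.78 -0.47 -0.41] open 0.0038164329952541753 shift mm [ 162.5 -404.4   -1.7] q [ 0.78  0.48  0.02 -0.   -1.11 -2.11]
[[-0.97  -0.244 -0.002]
 [-0.244  0.97  -0.   ]
 [ 0.002  0.    -1.   ]]
```

Yellow is down (top at 0.0416) and hasn't moved. Next is blue.

>>> drive_tool(rows=[{"grip": 0, "dx": 15, "dy": -37, "dz": 0, "spin": 0}, {"grip": 0, "dx": 30, "dy": -75, "dz": 0, "spin": 0}, {"grip": 0, "dx": 48, "dy": -120, "dz": 0, "spin": 0}, {"grip": 0, "dx": 66, "dy": -165, "dz": 0, "spin": 0}, {"grip": 0, "dx": 84, "dy": -210, "dz": 0, "spin": 0}, {"grip": 0, "dx": 102, "dy": -255, "dz": 0, "spin": 0}, {"grip": 0, "dx": 120, "dy": -300, "dz": 0, "spin": 0}, {"grip": 0, "dx": 138, "dy": -345, "dz": 0, "spin": 0}, {"grip": 0, "dx": 152, "dy": -380, "dz": 0, "spin": 0}, {"grip": 0, "dx": 162.5, "dy": -405, "dz": 0, "spin": 0}, {"grip": 0, "dx": 162.5, "dy": -405, "dz": 30, "spin": 0}, {"grip": 0, "dx": 162.5, "dy": -405, "dz": 60, "spin": 0}, {"grip": 0, "dx": 162.5, "dy": -405, "dz": 90, "spin": 0}, {"grip": 0, "dx": 162.5, "dy": -405, "dz": 103, "spin": 0}, {"grip": 0, "dx": 162.5, "dy": -405, "dz": 103, "spin": 0}, {"grip": 0, "dx": 162.5, "dy": -405, "dz": 103, "spin": 0}])

```text
time: 9.8
tool_pos: [0.5076, -0.094, 0.0448]
orientation: [[-0.97, -0.244, -0.002], [-0.244, 0.97, -0.0], [0.002, 0.0, -1.0]]
wrist_force: [1.2, 0.5, 0.7]
opening: 0.001
grip_force: 0.0
```

```bash
python3 to.py .507 -.0945 .037; cat > wr.py <<'E'
from h import *; import sys
lo,hi,x,y=map(float,sys.argv[1:5])
m,im,d=save('wrist',sys.argv[5]); P=pts(m,d); hsv=cv2.cvtColor(im,cv2.COLOR_RGB2HSV)
k=(abs(P[...,2]-.054)<.003)&(hsv[...,0]>=lo)&(hsv[...,0]<=hi)&(hsv[...,1]>120)&(abs(P[...,0]-x)<.03)&(abs(P[...,1]-y)<.03)
q=P[k]; print('cap x',np.percentile(q[:,0],[1,99]),'y',np.percentile(q[:,1],[.5,99.5]))
E
python3 wr.py 100 122 .507 -.0945 wrist3.png
```

```text
t 9.8 pos [ 0.5076 -0.094   0.0448] F [1.18 0.53 0.67] open 0.0010552148613319043 shift mm [ 0.7 -0.4  7.8] q [ 0.13  0.38 -0.46  0.   -0.73 -1.46]
[[-0.97  -0.244 -0.002]
 [-0.244  0.97  -0.   ]
 [ 0.002  0.    -1.   ]]
cap x [0.48483939 0.5098708 ] y [-0.11709103 -0.07946764]
```

>>> drive_tool(rows=[{"grip": 0, "dx": 0, "dy": -1, "dz": 4, "spin": 0}, {"grip": 0, "dx": 0, "dy": -1, "dz": 8, "spin": 0}, {"grip": 0, "dx": 0, "dy": -1, "dz": 11, "spin": 0}, {"grip": 0, "dx": 0, "dy": -1, "dz": 13, "spin": 0}, {"grip": 0, "dx": 0, "dy": -1, "dz": 15, "spin": 0}, {"grip": 0, "dx": 0, "dy": -1, "dz": 15, "spin": 0}])

```text
time: 10.45
tool_pos: [0.5084, -0.0948, 0.0305]
orientation: [[-0.97, -0.244, -0.0], [-0.244, 0.97, -0.0], [0.0, -0.0, -1.0]]
wrist_force: [-0.6, 0.3, 3.2]
opening: 0.006
grip_force: 1.4
```

>>> drive_tool(rows=[{"grip": 0, "dx": 0, "dy": 0, "dz": 2, "spin": 0}, {"grip": 0, "dx": 0, "dy": 0, "dz": 4, "spin": 0}, {"grip": 0, "dx": 0, "dy": 0, "dz": 6, "spin": 0}, {"grip": 0, "dx": 0, "dy": 0, "dz": 8, "spin": 0}, {"grip": 0, "dx": 0, "dy": 0, "dz": 8, "spin": 0}])

```text
time: 10.95
tool_pos: [0.5085, -0.0949, 0.0222]
orientation: [[-0.97, -0.244, -0.0], [-0.244, 0.97, -0.0], [0.0, -0.0, -1.0]]
wrist_force: [-0.9, 1.1, 2.4]
opening: 0.001
grip_force: 1.9
```

>>> drive_tool(rows=[{"grip": 0, "dx": 0, "dy": 0, "dz": 1, "spin": 0}, {"grip": 0, "dx": 0, "dy": 0, "dz": 2, "spin": 0}, {"grip": 0, "dx": 0, "dy": 0, "dz": 3, "spin": 0}, {"grip": 0, "dx": 0, "dy": 0, "dz": 3, "spin": 0}, {"grip": 0, "dx": 0, "dy": 0, "dz": 3, "spin": 0}])

```text
time: 11.45
tool_pos: [0.5084, -0.0949, 0.0196]
orientation: [[-0.97, -0.244, -0.0], [-0.244, 0.97, -0.0], [0.0, -0.0, -1.0]]
wrist_force: [-1.9, 0.7, 6.4]
opening: 0.003
grip_force: 2.9
```

>>> drive_tool(rows=[{"grip": 0, "dx": 0, "dy": 0, "dz": -5, "spin": 0}, {"grip": 0, "dx": 0, "dy": 0, "dz": -20, "spin": 0}, {"grip": 0, "dx": 0, "dy": 0, "dz": -50, "spin": 0}, {"grip": 0, "dx": 0, "dy": 0, "dz": -90, "spin": 0}, {"grip": 0, "dx": 0, "dy": 0, "dz": -130, "spin": 0}, {"grip": 0, "dx": 0, "dy": 0, "dz": -130, "spin": 0}, {"grip": 0, "dx": 0, "dy": 0, "dz": -130, "spin": 0}])

```text
time: 12.15
tool_pos: [0.5086, -0.0947, 0.15]
orientation: [[-0.97, -0.244, 0.002], [-0.244, 0.97, 0.001], [-0.002, 0.0, -1.0]]
wrist_force: [0.5, 0.1, -1.5]
opening: 0.007
grip_force: 0.0
```

```bash
python3 - <<'E'
from h import *
m,im,d=save('scene','scene6.png'); P=pts(m,d); hsv=cv2.cvtColor(im,cv2.COLOR_RGB2HSV)
k=(hsv[...,0]>100)&(hsv[...,0]<122)&(hsv[...,1]>110)&(hsv[...,2]>150)&(abs(P[...,0]-.5085)<.03)&(abs(P[...,1]+.094)<.03)
print(k.sum(),np.median(P[k],0))
E
python3 to.py .5365 -.338 .15
```

```text
85 [ 0.50726873 -0.09314642  0.04158474]
t 12.2 pos [ 0.5077 -0.0947  0.1487] F [ 0.23  0.45 -0.43] open 0.007216403129066213 shift mm [  31.4 -242.9   -1.5] q [ 0.13  0.25 -0.33 -0.   -0.99 -1.45]
[[-0.97  -0.244 -0.001]
 [-0.244  0.97   0.001]
 [ 0.001  0.001 -1.   ]]
```

Blue is down (0.0416). Next is green.

>>> drive_tool(rows=[{"grip": 0, "dx": 4, "dy": -35, "dz": 0, "spin": 0}, {"grip": 0, "dx": 9, "dy": -75, "dz": 0, "spin": 0}, {"grip": 0, "dx": 15, "dy": -115, "dz": 0, "spin": 0}, {"grip": 0, "dx": 20, "dy": -155, "dz": 0, "spin": 0}, {"grip": 0, "dx": 25, "dy": -195, "dz": 0, "spin": 0}, {"grip": 0, "dx": 29, "dy": -225, "dz": 0, "spin": 0}, {"grip": 0, "dx": 31.5, "dy": -243, "dz": 0, "spin": 0}, {"grip": 0, "dx": 31.5, "dy": -243, "dz": 30, "spin": 0}, {"grip": 0, "dx": 31.5, "dy": -243, "dz": 60, "spin": 0}, {"grip": 0, "dx": 31.5, "dy": -243, "dz": 90, "spin": 0}, {"grip": 0, "dx": 31.5, "dy": -243, "dz": 105, "spin": 0}, {"grip": 0, "dx": 31.5, "dy": -243, "dz": 105, "spin": 0}, {"grip": 0, "dx": 31.5, "dy": -243, "dz": 105, "spin": 0}])

```text
time: 13.5
tool_pos: [0.5372, -0.3378, 0.044]
orientation: [[-0.969, -0.245, -0.001], [-0.245, 0.969, 0.0], [0.001, 0.0, -1.0]]
wrist_force: [0.3, -0.3, 0.3]
opening: 0.01
grip_force: 0.0
```

```bash
python3 to.py .5365 -.338 .0325; python3 wr.py 50 85 .5365 -.338 wrist4.png
```

```text
t 13.5 pos [ 0.5372 -0.3378  0.044 ] F [ 0.26 -0.28  0.28] open 0.009500516379587773 shift mm [ 0.7  0.  11.5] q [-0.31  0.54 -0.16  0.   -0.87 -1.02]
[[-0.969 -0.245 -0.001]
 [-0.245  0.969  0.   ]
 [ 0.001  0.    -1.   ]]
cap x [0.51540841 0.53908777] y [-0.3619299  -0.32491823]
```

>>> drive_tool(rows=[{"grip": 0, "dx": 0, "dy": -1, "dz": 4, "spin": 0}, {"grip": 0, "dx": 0, "dy": -1, "dz": 8, "spin": 0}, {"grip": 0, "dx": 0, "dy": -1, "dz": 11, "spin": 0}, {"grip": 0, "dx": 0, "dy": -1, "dz": 13, "spin": 0}, {"grip": 0, "dx": 0, "dy": -1, "dz": 15, "spin": 0}, {"grip": 0, "dx": 0, "dy": -1, "dz": 15, "spin": 0}])

```text
time: 14.15
tool_pos: [0.5376, -0.3392, 0.0297]
orientation: [[-0.97, -0.244, 0.0], [-0.244, 0.97, -0.0], [-0.0, -0.0, -1.0]]
wrist_force: [-0.4, 1.1, 2.9]
opening: 0.007
grip_force: 1.5
```

>>> drive_tool(rows=[{"grip": 0, "dx": 0, "dy": 0, "dz": 2, "spin": 0}, {"grip": 0, "dx": 0, "dy": 0, "dz": 4, "spin": 0}, {"grip": 0, "dx": 0, "dy": 0, "dz": 6, "spin": 0}, {"grip": 0, "dx": 0, "dy": 0, "dz": 7, "spin": 0}, {"grip": 0, "dx": 0, "dy": 0, "dz": 7, "spin": 0}])

```text
time: 14.65
tool_pos: [0.5376, -0.3392, 0.0223]
orientation: [[-0.97, -0.244, 0.0], [-0.244, 0.97, -0.0], [-0.0, -0.0, -1.0]]
wrist_force: [-0.8, 1.8, 4.0]
opening: 0.005
grip_force: 1.9
```

>>> drive_tool(rows=[{"grip": 0, "dx": 0, "dy": 0, "dz": 1, "spin": 0}, {"grip": 0, "dx": 0, "dy": 0, "dz": 2, "spin": 0}, {"grip": 0, "dx": 0, "dy": 0, "dz": 3, "spin": 0}, {"grip": 0, "dx": 0, "dy": 0, "dz": 3, "spin": 0}, {"grip": 0, "dx": 0, "dy": 0, "dz": 3, "spin": 0}])

```text
time: 15.15
tool_pos: [0.5376, -0.3392, 0.0198]
orientation: [[-0.97, -0.244, 0.0], [-0.244, 0.97, -0.0], [-0.0, -0.0, -1.0]]
wrist_force: [-0.6, 0.8, 6.0]
opening: 0.006
grip_force: 2.8
```

>>> drive_tool(rows=[{"grip": 0, "dx": 0, "dy": 0, "dz": -5, "spin": 0}, {"grip": 0, "dx": 0, "dy": 0, "dz": -20, "spin": 0}, {"grip": 0, "dx": 0, "dy": 0, "dz": -50, "spin": 0}, {"grip": 0, "dx": 0, "dy": 0, "dz": -90, "spin": 0}, {"grip": 0, "dx": 0, "dy": 0, "dz": -130, "spin": 0}, {"grip": 0, "dx": 0, "dy": 0, "dz": -160, "spin": 0}, {"grip": 0, "dx": 0, "dy": 0, "dz": -160, "spin": 0}, {"grip": 0, "dx": 0, "dy": 0, "dz": -160, "spin": 0}])

```text
time: 15.95
tool_pos: [0.5372, -0.3389, 0.1793]
orientation: [[-0.97, -0.244, 0.0], [-0.244, 0.97, 0.001], [-0.001, 0.001, -1.0]]
wrist_force: [-0.6, 0.7, -0.8]
opening: 0.006
grip_force: 0.0
```

```bash
python3 - <<'E'
from h import *
m,im,d=save('scene','scene7.png'); P=pts(m,d); hsv=cv2.cvtColor(im,cv2.COLOR_RGB2HSV)
for c,lo,hi,x,y in(('y',20,35,.567,.34),('b',100,122,.507,-.094),('g',50,85,.5365,-.338),('p',123,155,.545,.116)):
    k=(hsv[...,0]>lo)&(hsv[...,0]<hi)&(hsv[...,1]>110)&(hsv[...,2]>100)&(abs(P[...,0]-x)<.028)&(abs(P[...,1]-y)<.028)
    print(c,k.sum(),np.median(P[k],0).round(4))
E
```

```text
y 212 [0.5686 0.3415 0.0415]
b 98 [ 0.5087 -0.0928  0.0412]
g 65 [ 0.539  -0.3378  0.0413]
p 126 [0.5449 0.1158 0.0536]
```

View pics/scene7.png

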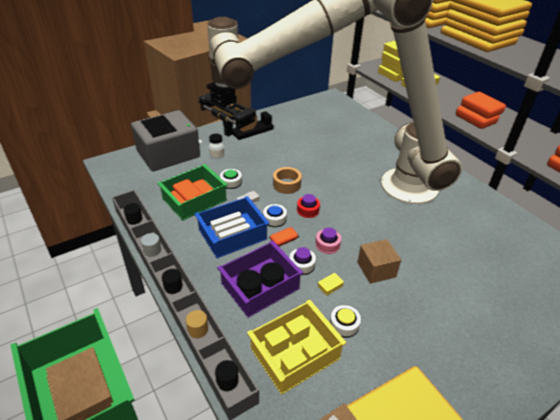

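The picture shows the yellow (345,317), blue (275,213) and green (231,175) caps down, purple still up, and nothing else moved.

```bash
python3 -c "
from workcell import finish_job; print(finish_job())"
```

```text
the job is handed in; nothing more can be done
None
```

I pressed the yellow, blue and green buttons fully down in that order with at most about 8 N, left purple up and everything else where it lay, and handed the job in at about 16 s.

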